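# Level the heel blocks and close the parts box

## Task

Two wooden heel blocks are stacked so high in the parts box that its lid cannot close: move each of them onto one of the thin rubber lifts in the box, so that everything in it sits below the lid's seat. Then take the lid from its sloping rest, hook its lip under the box's ledge with the lid held at a tilt, and swing it down until it lies flat and fully home, with all four blocks and both lifts inside. Let go, and leave the bottle, the tin and the hammer where they are.

Things in the scene. Friction and masses are not known exactly. Their poses are not given: they have to be found in the camera images.
- box: open dark-wood parts box fixed to the bench; origin at the centre of its underside, z up. Inside 150 (its x) x 182 (its y) mm, outside 166 x 198, floor top at z 6, side and far (+x) walls 72 high, 8 thick. Partitions, tops at z 18, 3 mm thick, along y = 0 and x = 3 make 4 compartments; the pieces stand near (x, y) = (-28, +-36) and (34, +-36) mm, lengthways along the box's x
- ledge (a point): middle of the lower inner edge of the light ledge at the box's -x end (towards the robot), at box x -61, y 0, z 70 mm. The ledge spans the box's full width, overhangs the inside from the wall's face (x -75) to x -61, underside at z 70, top at z 80; the inside is open below it
- seat (a point): where the lid's origin lies when it is closed: box x 6, y 0, z 60 mm, lid axes along the box's, lip tip at x -71. The lid rests on two light strips along the y walls, 8 mm wide, 5 thick, tops at z 60 (the fill line), from x -25 to 75. Play: 4 mm each way in x, 3.5 mm in y
- lid: loose plywood lid, about 200 g: panel 130 (its x) x 175 (its y) x 8 mm; origin at the centre of the panel's underside, z out of its top. A lip 150 wide, 6 thick, level with the underside, sticks out 12 mm at the -x end (tip at x -77). It starts on the rest, sloped 35 degrees, lip lowest and towards the robot
- lid_lip (a point): middle of the lid's lip at its tip, half way through its thickness (lid x -77, z 3 mm)
- lid_handle (a point): point inside the lid's handle to grip at: lid x 0, y 0, z 31 mm (23 mm above the panel's top). The handle is a rib across the middle of the top, 16 (x) x 70 (y) x 30 mm tall, its top at lid z 38; pinch it along the lid's x
- rest: wooden rest fixed to the bench, a board 170 x 190 mm sloping 35 degrees down towards its -x side, with a toe strip at the low edge standing 13 mm above the board, against which the lid's lip lies; origin on the bench under the board's middle, where the board's top is at z 70 mm
- heel_1: heel block, D outline 50 mm long (its x, round end +x) x 40 wide between parallel flanks (its y), 34 tall, light wood with dark layer lines, loose, about 60 g; origin at the centre of its underside. The four are alike: two stand on the box's floor, one is stacked on each of those (compare heights)
- heel_2: heel block, D outline 50 mm long (its x, round end +x) x 40 wide between parallel flanks (its y), 34 tall, light wood with dark layer lines, loose, about 60 g; origin at the centre of its underside. The four are alike: two stand on the box's floor, one is stacked on each of those (compare heights)
- heel_3: heel block, D outline 50 mm long (its x, round end +x) x 40 wide between parallel flanks (its y), 34 tall, light wood with dark layer lines, loose, about 60 g; origin at the centre of its underside. The four are alike: two stand on the box's floor, one is stacked on each of those (compare heights)
- heel_4: heel block, D outline 50 mm long (its x, round end +x) x 40 wide between parallel flanks (its y), 34 tall, light wood with dark layer lines, loose, about 60 g; origin at the centre of its underside. The four are alike: two stand on the box's floor, one is stacked on each of those (compare heights)
- lift_1: thin black rubber top-lift of the same D outline (50 x 40 mm) but 14 mm thick, loose, lying alone in one compartment of the box; origin at the centre of its underside; its x runs along its length, as with the heel blocks
- lift_2: thin black rubber top-lift of the same D outline (50 x 40 mm) but 14 mm thick, loose, lying alone in one compartment of the box; origin at the centre of its underside; its x runs along its length, as with the heel blocks
- glue_bottle: bystander: upright grey bottle, radius 27, height 140 mm; origin at its foot
- polish_tin: bystander: low dark tin, radius 30, height 45 mm; origin at its foot
- hammer: bystander: hammer lying flat beyond the work; origin under its middle

How it is judged:
By the outcome, as a careful person would: the job done as asked, in the order asked, and still so for the second after the job is handed in, with the robot touching nothing.
It also fails if it takes over 70 s, if anything falls off the work surface, if the arm or the gripper's body presses on something with over 40 N, if the wrist force passes 120 N, or if a joint passes its speed limit or range.

## Robot

A 6-joint arm with a two-finger parallel gripper is mounted at the origin on the work surface. World frame = base frame: x ahead of the robot, y to its left, z up, the work surface at z = 0. Lengths are in m, angles in degrees, forces in N, time in s.
With the tool pointing down it reaches from about 0.325 to 0.775 m from the base axis. Payload 5.5 kg.
Tool frame: the origin (TCP) lies at the centre of the arm's flange, where the gripper is bolted on; the fingertips stand bot.tips_ahead ahead of it and the grasp point (between the pads) lies 155 mm ahead of it (bot.tips_ahead is the distance from the TCP to the fingertips, in m); z points along the fingers, y is the line along which they close (so a half turn about z gives the same grasp; the last joint's range is limited). The gripper opens to 85 mm and grips with 20 to 120 N. Pads are 22 mm wide; open, the fingers measure 114 mm over their backs; the gripper's body (76 mm by 85 mm) begins 54 mm behind the grasp point. The pads swing forward as they close: fully open they stand 13 mm farther back than shut.
Start: joints at [61.381, 5.22, 70.514, -0, 104.267, -3.249], TCP at [0.257, 0.542, 0.405] pointing down, gripper open.
Joint ranges: [-164.24, 164.24], [-49.07, 125.15], [9.68, 141.18], [-86.29, 266.29], [3.28, 154.24], [-151.56, 151.56]. Speed limits (degrees/s): [147.25, 147.25, 172.46, 180, 180, 180].

## Interface

Orientations are given as [roll, pitch, yaw] about the fixed x, y, z axes, in that order (R = Rz(yaw) Ry(pitch) Rx(roll)).
In Python, from workcell import bot gives the robot as it stands.
- The arm moves only by the tool creep_tool, called by a JSON object that holds its "api" and its "payload". Schema: {"type":"object","properties":{"motion":{"type":"array","items":{"type":"array","items":{"type":"number"},"minItems":4,"maxItems":4},"minItems":1,"maxItems":8},"jaw":{"type":"number"},"only":{"type":"string"},"quiet":{"type":"boolean"},"lines":{"type":"string"}},"required":["motion"],"additionalProperties":false}. motion is a list of rows, 1 to 8 of them, each of 4 numbers: dx, dy, dz in m, then a turn about the tool's z in degrees; each row shifts and turns the commanded pose from where the row before left it, along the tool's axes as they then stand; what a row does not reach is not made up. A row lasts 1/12 s, in which the tool goes at most 0.0417 m and 7.16 degrees, less where a joint would pass 70% of its speed; a pose out of reach is approached as far as the arm can. jaw is the finger opening in m, set as the call begins (left out keeps the last). The fingers move at their own pace and stop on an object; the grip force is fixed at half the most. Time passes only in rows, so rows that do not move let the fingers close. The tool returns the time, the measured TCP pose, the force, the opening and the grip force at its end. only (a regular expression) keeps the lines of the reply that match it, lines (a string "A,B") keeps lines A to B, and quiet returns only ok. Input that does not fit is refused with a message, and nothing moves.
- bot.state(): the state, without advancing time (a new reading comes with each control period).
- bot.capture(name): name is "side" or "top"; returns the picture (384x512x3 uint8, red, green, blue); there is no depth.
- bot.camera_info(name): a dict with "intrinsics" (3x3 intrinsics, pixels), "rvec" (rotation vector, rad) and "tvec" (3), from world to camera coordinates, as OpenCV has them. Camera axes: x right, y down, z forward; pixel columns grow to the right and rows downward; lengths in m; the calibration is good to about 2 mm. A picture is of the moment at which its call begins. camera_info takes no time and is no camera call.
- bot.close_job(): hands the job in; it is judged then, once.
The state is a dict: "t": time; "joint_positions": joint angles; "dq": joint speeds; "joint_efforts": joint torques, N m; "tool_pos": TCP position; "tool_rot": TCP orientation; "ft_force": force on the tool from outside, world axes, zero at the start; "torque": the same for the moment, N m; "grip_width": finger opening in m; "grip_force": force on a finger pad.
Only numpy, scipy, OpenCV 4.12 (cv2) and the standard library are available. Lean on these libraries where they do the work, as an engineer would, in place of code of your own. Each camera call takes 0.05 s, during which the arm holds its last target. There are 200 camera calls.

## Working session

There is one attempt and no reset: what is moved stays moved. The work goes in short steps, Python scripts to look and compute and a tool call to move; the robot and the scene stay as the last step left them, time stands still between calls to the robot, and variables do not carry over. Pictures are saved under pics/ and viewed, at most 10 in all, crops included, and the job is handed in when it is done.

```bash
ls; mkdir -p pics; python3 - <<'E'
from workcell import bot
import cv2,numpy as np
print(bot.state(), bot.tips_ahead)
a=bot.capture("top");b=bot.capture("side")
cv2.imwrite("pics/top0.png",cv2.resize(a[:,:,::-1],(800,600),interpolation=cv2.INTER_CUBIC))
cv2.imwrite("pics/side0.png",cv2.resize(b[:,:,::-1],(800,600),interpolation=cv2.INTER_CUBIC))
for n in("top","side"):
    c=bot.camera_info(n);R=cv2.Rodrigues(np.array(c["rvec"]))[0];print(c,-R.T@np.array(c["tvec"]).ravel())
E
```

```text
pics
workcell.py
{'t': 0.0, 'joint_positions': array([ 6.13805978e+01,  5.26555221e+00,  7.05830162e+01, -1.44355393e-03,
        1.04266559e+02, -3.24910827e+00]), 'dq': array([-0.06531148, -0.05370099, -0.00695324,  0.00096351,  0.04459056,
        0.00825308]), 'joint_efforts': array([ 6.64069867e-04, -4.58753800e+01, -4.18015623e+01, -1.59466103e-04,
        1.23268817e-02, -3.54371218e-05]), 'tool_pos': array([0.25712001, 0.54218601, 0.40351378]), 'tool_rot': array([-1.79884978e+02, -5.12761858e-03,  1.54629347e+02]), 'ft_force': array([-0.19010208,  0.96676796, -0.46733192]), 'torque': array([-0.04123176,  0.0292402 , -0.0136064 ]), 'grip_force': 0.0, 'grip_width': 0.08531671251575425} 0.1734
{'intrinsics': array([[353.83285312,   0.        , 254.55646526],
       [  0.        , 353.83285312, 189.39390698],
       [  0.        ,   0.        ,   1.        ]]), 'rvec': array([ 2.16209931, -2.22231519,  0.07718379]), 'tvec': array([-0.00834091,  0.59185389,  0.77674994])} [ 0.540959   -0.01845886  0.81284913]
{'intrinsics': array([[442.30826131,   0.        , 254.64411279],
       [  0.        , 442.30826131, 189.29269956],
       [  0.        ,   0.        ,   1.        ]]), 'rvec': array([ 2.21028826, -0.2565497 ,  0.14672127]), 'tvec': array([-0.59268453,  0.14868191,  0.840496  ])} [ 0.43068086 -0.70021297  0.635634  ]
```
View pics/top0.png

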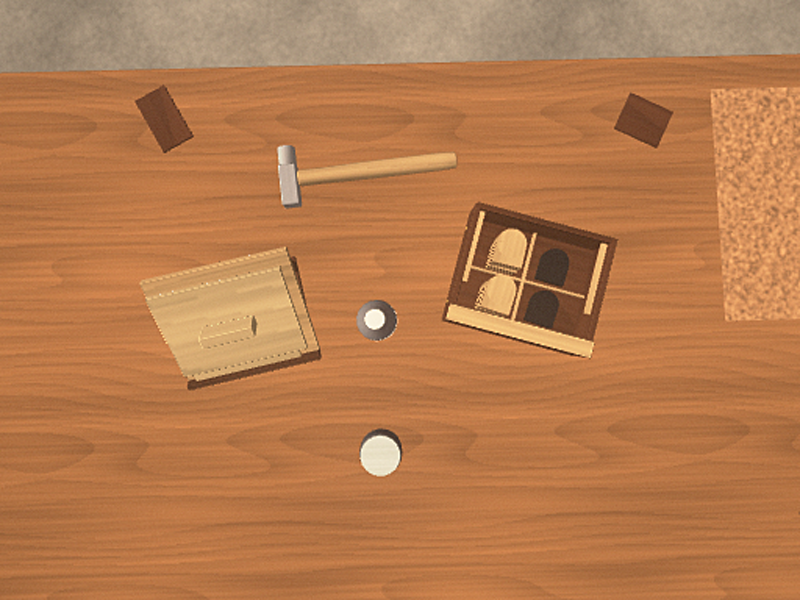

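View pics/side0.png

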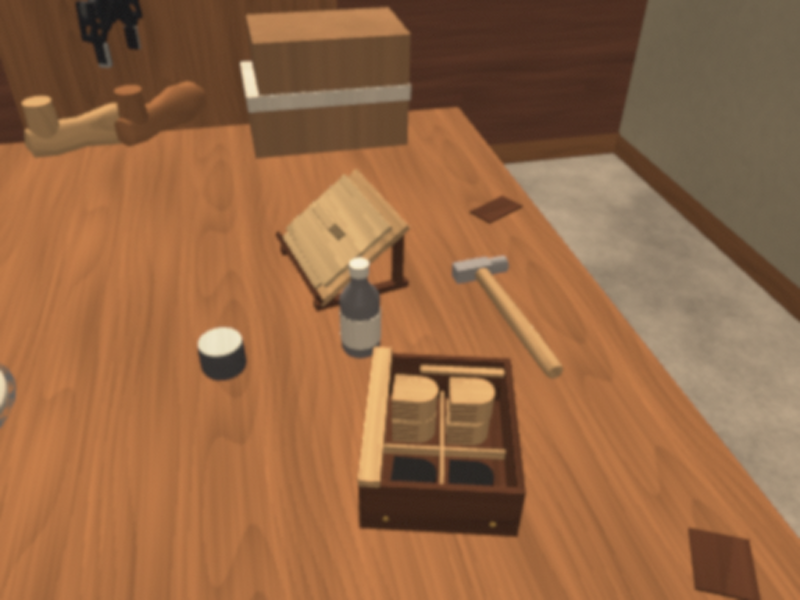

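Top view: the box is at about (530,280), with the ledge towards the robot. Both stacks are on its +y side and the lifts on its -y side. The lid on its rest is at (230,320), the bottle at (376,320) and the tin at (380,452). I'll zoom in on the edges.

```bash
python3 - <<'E'
import cv2,numpy as np
from workcell import bot
a=bot.capture("top")[:,:,::-1];b=bot.capture("side")[:,:,::-1]
np.save("a.npy",a);np.save("b.npy",b)
def c(im,x,y):
    o=cv2.resize(im[y:y+90,x:x+120],(400,300),interpolation=cv2.INTER_CUBIC)
    for i in range(0,120,20): cv2.putText(o,str(x+i),(int(i*10/3),8),0,.3,(255,255,255)); cv2.line(o,(int(i*10/3),10),(int(i*10/3),14),(0,255,255),1)
    for i in range(0,90,10): cv2.putText(o,str(y+i),(0,int(i*10/3)+4),0,.3,(255,255,255));cv2.line(o,(18,int(i*10/3)),(22,int(i*10/3)),(0,255,255),1)
    return o
t=np.vstack([np.hstack([c(a,280,125),c(a,87,155)]),np.hstack([c(b,222,218)[:, :],c(b,165,105)])])
cv2.imwrite("pics/z1.png",t)
E
```

View pics/z1.png

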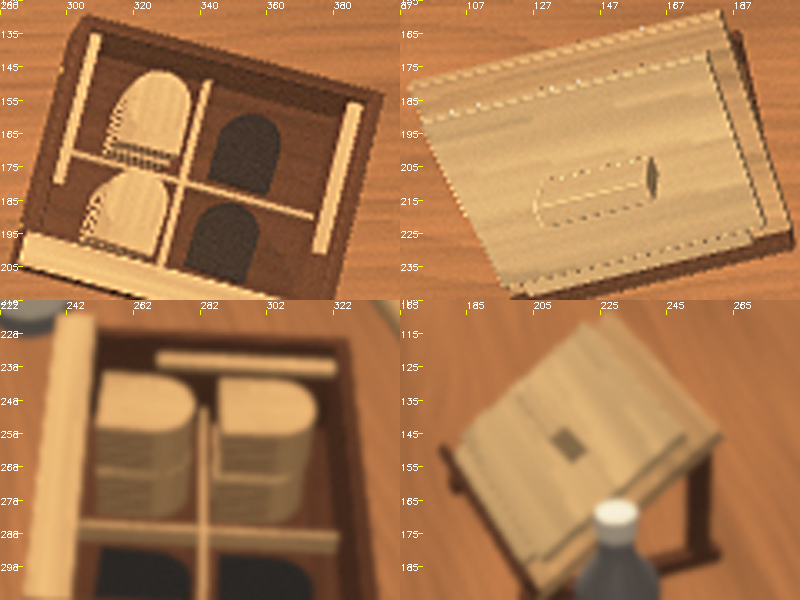

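```bash
cat > h.py <<'E'
import cv2,numpy as np
from scipy.spatial.transform import Rotation as Ro
from scipy.optimize import least_squares
from workcell import bot
C={n:bot.camera_info(n) for n in("top","side")}
def proj(n,P):
    c=C[n];return cv2.projectPoints(np.array(P,float).reshape(-1,1,3),np.array(c["rvec"]),np.array(c["tvec"]),np.array(c["intrinsics"]),None)[0].reshape(-1,2)
def ray(n,uv,z):
    c=C[n];R=cv2.Rodrigues(np.array(c["rvec"]))[0];o=-R.T@np.array(c["tvec"]).ravel()
    d=R.T@np.linalg.inv(c["intrinsics"])@np.array([*uv,1]);return o+d*(z-o[2])/d[2]
def pose(x,y,z,yaw,pitch=0): return Ro.from_euler("xyz",[0,pitch,yaw],degrees=True).as_matrix(),np.array([x,y,z])
def tf(T,P): return np.array(P,float)/1000@T[0].T+T[1]
E
cat > fit.py <<'E'
from h import *
top=[((83,99,72),(304.6,129.5)),((83,-99,72),(395.2,153.5)),((-25,83,60),(299.5,180.2)),((75,83,60),(310.3,135.8)),((75,-83,60),(384.4,155.3)),((-25,-83,60),(373.9,200.3)),((3,0,18),(334.6,179.6)),((75,0,18),(342.7,149.3)),((-61,99,80),(288.4,194.6)),((-61,-99,80),(380.2,218.9))]
side=[((75,0,18),(323.4,290)),((3,0,18),(283.5,286)),((83,-99,72),(334.7,312.3)),((-61,99,80),(251.1,222.8))]
def err(p,full=0):
    T=pose(p[0],p[1],0,p[2])
    return np.r_[(proj("top",tf(T,[q for q,_ in top]))-[u for _,u in top]).ravel(),(proj("side",tf(T,[q for q,_ in side]))-[u for _,u in side]).ravel()]
r=least_squares(err,[.6,-.2,-15],loss="soft_l1");print("box",r.x);print(err(r.x).reshape(-1,2).round(1).tolist())
lt=[((65,87.5,8),(420,123)),((65,-87.5,8),(709,53)),((-65,87.5,8),(505,286)),((-65,-87.5,8),(765,227))]
uv=np.array([u for _,u in lt],float);uv=np.c_[87+(uv[:,0]-400)*.3,155+uv[:,1]*.3]
def e2(p): return (proj("top",tf(pose(*p[:4],-35),[q for q,_ in lt]))-uv).ravel()
l=least_squares(e2,[.55,.25,.07,15]);print("lid",l.x,e2(l.x).round(1))
np.save("box.npy",r.x);np.save("lid.npy",l.x)
a=np.load("a.npy").copy();b=np.load("b.npy").copy();S=3
B=pose(r.x[0],r.x[1],0,r.x[2]);L=pose(*l.x[:4],-35)
def rect(x0,x1,y0,y1,z): return [(x0,y0,z),(x1,y0,z),(x1,y1,z),(x0,y1,z)]
polys=[(B,rect(-83,83,-99,99,72)),(B,rect(-25,75,83,91,60)),(B,rect(-25,75,-91,-83,60)),(B,rect(-75,-61,-99,99,80)),(B,rect(3,75,-1.5,1.5,18)),(L,rect(-65,65,-87.5,87.5,8)),(L,rect(-77,-65,-75,75,6)),(L,rect(-8,8,-35,35,38)),(L,rect(-8,8,-35,35,8))]
def draw(n,im,x,y):
    o=cv2.resize(im,None,fx=10/3,fy=10/3,interpolation=cv2.INTER_CUBIC)
    for T,P in polys: cv2.polylines(o,[((proj(n,tf(T,P))+.5)*10/3).round().astype(int)],True,(255,0,0) if T is B else (0,0,255),1)
    x=int(x*10/3);y=int(y*10/3);return o[y:y+300,x:x+400]
t=np.vstack([np.hstack([draw("top",a,280,125),draw("top",a,87,155)]),np.hstack([draw("side",b,222,228),draw("side",b,165,105)])])
import sys;cv2.imwrite(sys.argv[1],t)
E
python3 fit.py pics/o1.png
```

```text
box [  0.60626508  -0.2051214  -16.71569203]
[[0.1, -0.8], [-0.1, -0.6], [-1.1, -0.1], [-0.2, -0.4], [0.4, 0.2], [-0.3, 0.1], [0.0, -0.2], [-0.2, -0.4], [-0.6, -0.7], [0.1, -0.0], [-1.4, -0.2], [-2.0, 1.7], [0.7, 5.3], [-1.6, 0.4]]
lid [ 0.56008091  0.20068069  0.06702282 11.61771033] [ 0.1 -0.4 -0.3  0.6 -0.2  0.3  0.4 -0.5]
```

View pics/o1.png

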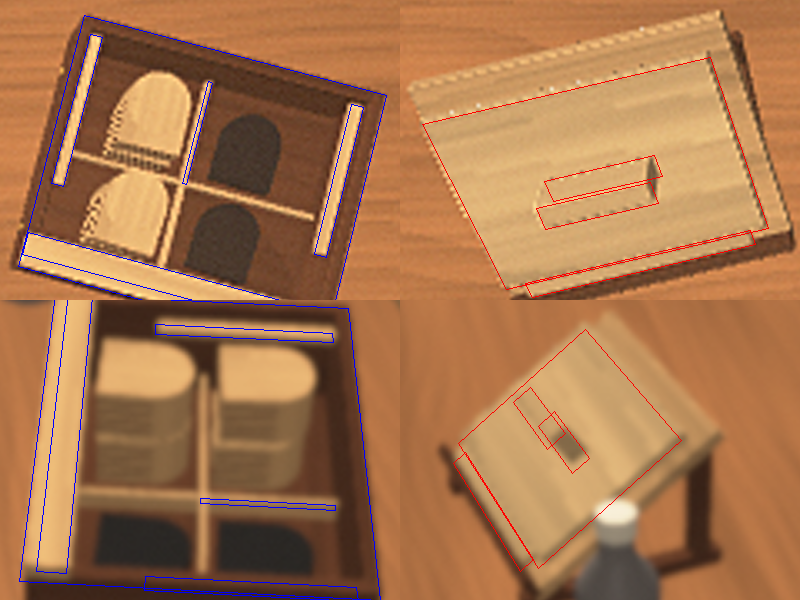

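The overlay fits the top view to about 1 px, and the side camera is off by about 1–2 px. That puts the box at (0.606, -0.205), yaw -16.7, and the lid at (0.560, 0.201, 0.067), yaw 11.6. Next I'll locate the heel tops and lifts by fitting their D outlines.

```bash
cat > dfit.py <<'E'
from h import *
from scipy.ndimage import map_coordinates
from scipy.optimize import minimize
box=np.load("box.npy");B=pose(box[0],box[1],0,box[2])
def D(g):
    t=np.linspace(-90,90,25)*np.pi/180
    P=[(-25,s,0) for s in np.linspace(-18,18,10)]+[(x,s*(20),0) for x in np.linspace(-24,5,8) for s in(-1,1)]+[(5+20*np.cos(a),20*np.sin(a),0) for a in t]
    N=[(-1,0)]*10+[(0,s) for _ in range(8) for s in(-1,1)]+[(np.cos(a),np.sin(a)) for a in t]
    P=np.array(P,float);P[:,:2]+=g*np.array(N);return P
def fit(n,im,x,y,z,sign):
    g=cv2.GaussianBlur(im.mean(2),(3,3),0)
    def score(p):
        R=Ro.from_euler("z",p[2],degrees=True).as_matrix();v=0
        for d,s in((-3,1),(3,-1)):
            uv=proj(n,tf(B,D(d)@R.T+[p[0],p[1],z]));v=v+s*map_coordinates(g,[uv[:,1],uv[:,0]],order=1)
        return -np.clip(sign*v,-30,60).mean()
    best=min((minimize(score,[x+a,y+b,c],method="Nelder-Mead",options=dict(initial_simplex=[[x+a,y+b,c],[x+a+3,y+b,c],[x+a,y+b+3,c],[x+a,y+b,c+5]])) for a in(-5,0,5) for b in(-5,0,5) for c in(-6,0,6)),key=lambda r:r.fun)
    return best.x.round(1),round(best.fun,1)
if __name__=="__main__":
    for n,f in(("top","a.npy"),("side","b.npy")):
        im=np.load(f)
        for x in(-28,34):
            print(n,"heel",fit(n,im,x,36,74,1)); print(n,"lift",fit(n,im,x,-36,20,-1))
    yaw=box[2];print("tool now",bot.state()["tool_rot"])
E
python3 dfit.py
```

```text
top heel (array([-28.5,  38.9,  -5.2]), np.float64(-50.5))
top lift (array([-27.3, -35.8,  -0.2]), np.float64(-28.6))
top heel (array([36.4, 41.2,  1.3]), np.float64(-55.7))
top lift (array([ 33.8, -35.9,  -0.5]), np.float64(-24.4))
side heel (array([-27.5,  40.4,  -3.2]), np.float64(-58.0))
side lift (array([-22.3, -28.4,  -2. ]), np.float64(-26.8))
side heel (array([37.5, 41.6,  0.4]), np.float64(-56.6))
side lift (array([ 34.4, -29.3,   0.2]), np.float64(-26.5))
tool now [-1.79929315e+02 -4.32061469e-03  1.54631498e+02]
```

```bash
cat >> h.py <<'E'
box=np.load("box.npy")
def go(x,y,z,yaw):  # world TCP target -> tool deltas from measured pose
    s=bot.state();R=Ro.from_euler("xyz",s["tool_rot"],degrees=True).as_matrix()
    d=R.T@(np.array([x,y,z])-s["tool_pos"]);dy=(s["tool_rot"][2]-yaw+180)%360-180
    print("t %.2f"%s["t"],"delta mm",(d*1000).round(1),"turn",round(dy,2),"pos",s["tool_pos"].round(4),"yaw",s["tool_rot"][2].round(2),"F",s["ft_force"].round(1),"grip",round(s["grip_width"]*1000,1),round(s["grip_force"],1))
def gobox(bx,by,z,off=180): # box mm
    p=tf(pose(box[0],box[1],0,box[2]),[bx,by,0]);go(p[0],p[1],z,box[2]+off)
E
```

{"api": "creep_tool", "payload": {"motion": [[0, 0, 0, -4.3], [0, 0, 0, -4.36]], "jaw": 0.056}}

```text
t: 0.37
tool_pos: [0.2571, 0.5422, 0.4043]
tool_rot: [-180.0, -0.0, 163.5]
ft_force: [-0.6, -0.0, 0.8]
grip_width: 0.0636
grip_force: 0.0
```

```bash
python3 -c "
from h import *
gobox(32.4,38.2,.30)"
```

```text
t 0.37 delta mm [-579.8 -579.   104.6] turn 0.2 pos [0.2571 0.5422 0.4043] yaw 163.48 F [-0.6 -0.   0.8] grip 63.6 0.0
```

{"api": "creep_tool", "payload": {"motion": [[-0.025, -0.025, 0, 0], [-0.025, -0.025, 0, 0], [-0.025, -0.025, 0, 0], [-0.025, -0.025, 0, 0], [-0.025, -0.025, 0, 0], [-0.025, -0.025, 0, 0], [-0.025, -0.025, 0, 0], [-0.025, -0.025, 0, 0]], "quiet": true}}

```text
ok
```

{"api": "creep_tool", "payload": {"motion": [[-0.025, -0.025, 0, 0], [-0.025, -0.025, 0, 0], [-0.025, -0.025, 0, 0], [-0.025, -0.025, 0, 0], [-0.025, -0.025, 0, 0], [-0.025, -0.025, 0, 0], [-0.025, -0.025, 0, 0], [-0.025, -0.025, 0, 0]], "quiet": true}}

```text
ok
```

{"api": "creep_tool", "payload": {"motion": [[-0.025, -0.025, 0.015, 0], [-0.025, -0.025, 0.015, 0], [-0.025, -0.025, 0.015, 0], [-0.025, -0.025, 0.015, 0], [-0.025, -0.025, 0.015, 0], [-0.025, -0.025, 0.015, 0], [-0.025, -0.025, 0.014, 0], [0, 0, 0, 0]], "quiet": true}}

```text
ok
```

{"api": "creep_tool", "payload": {"motion": [[0, 0, 0, 0], [0, 0, 0, 0]]}}

```text
t: 2.53
tool_pos: [0.6425, -0.1738, 0.3004]
tool_rot: [180.0, -0.1, 163.3]
ft_force: [-0.3, 0.2, -0.4]
grip_width: 0.0562
grip_force: 0.0
```

```bash
python3 -c "
from h import *
gobox(32.4,38.2,.217)"
```

```text
t 2.53 delta mm [-6.8 -2.2 83.4] turn -0.01 pos [ 0.6425 -0.1738  0.3004] yaw 163.27 F [-0.3  0.2 -0.4] grip 56.2 0.0
```

{"api": "creep_tool", "payload": {"motion": [[-0.0068, -0.0022, 0.02, 0], [0, 0, 0.02, 0], [0, 0, 0.012, 0], [0, 0, 0.01, 0], [0, 0, 0.008, 0], [0, 0, 0.007, 0], [0, 0, 0.0064, 0], [0, 0, 0, 0]]}}

```text
t: 3.2
tool_pos: [0.6481, -0.1777, 0.2161]
tool_rot: [180.0, -0.1, 163.3]
ft_force: [-0.2, -0.4, -0.4]
grip_width: 0.0557
grip_force: 0.0
```

```bash
python3 -c "
from h import *
gobox(32.4,38.2,.217)"
```

```text
t 3.20 delta mm [-0.2 -0.1 -0.9] turn 0.01 pos [ 0.6481 -0.1777  0.2161] yaw 163.3 F [-0.2 -0.4 -0.4] grip 55.7 0.0
```

{"api": "creep_tool", "payload": {"motion": [[0, 0, 0, 0], [0, 0, 0, 0], [0, 0, 0, 0], [0, 0, 0, 0], [0, 0, 0, 0]], "jaw": 0.02}}

```text
t: 3.62
tool_pos: [0.6485, -0.1781, 0.218]
tool_rot: [-180.0, 0.1, 163.3]
ft_force: [-0.6, -0.3, 1.2]
grip_width: 0.0391
grip_force: 61.1
```

```bash
python3 - <<'E'
from h import *
gobox(32.4,38.2,.217)
a=bot.capture("side");b=bot.capture("top")
o=np.hstack([cv2.resize(a[190:350,210:370,::-1],(400,400)),cv2.resize(b[110:240,270:400,::-1],(400,400))])
cv2.imwrite("pics/g1.png",o)
E
```

```text
t 3.62 delta mm [0.3 0.1 1. ] turn 0.0 pos [ 0.6485 -0.1781  0.218 ] yaw 163.28 F [-0.6 -0.3  1.2] grip 39.1 61.1
```

View pics/g1.png

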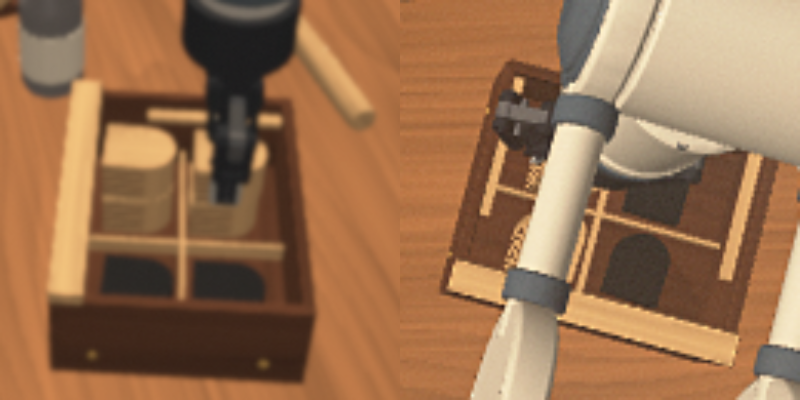

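Side view: the fingers straddle the upper far heel around (230,170), gripping at 39 mm and 61 N. Next I'll move it across to the far lift.

{"api": "creep_tool", "payload": {"motion": [[0, 0, -0.006, 0], [0, 0, -0.006, 0], [0, 0, -0.006, 0], [0.0026, -0.018, 0, 0], [0, -0.02, 0, 0], [0, -0.02, 0, 0], [0, -0.016, 0, 0], [0, 0, 0, 0]]}}

```text
t: 4.38
tool_pos: [0.6236, -0.2511, 0.2358]
tool_rot: [-179.9, 0.0, 163.1]
ft_force: [-0.3, 0.1, -0.9]
grip_width: 0.0389
grip_force: 60.9
```

```bash
python3 -c "
from h import *
gobox(29.8,-35.9,.198)"
```

```text
t 4.38 delta mm [ 0.1  3.2 37.8] turn -0.17 pos [ 0.6236 -0.2511  0.2358] yaw 163.11 F [-0.3  0.1 -0.9] grip 38.9 60.9
```

{"api": "creep_tool", "payload": {"motion": [[0, 0, 0, 0], [0, 0, 0, 0]], "quiet": true}}

```text
ok
```

```bash
python3 -c "
from h import *
gobox(29.8,-35.9,.198)"
```

```text
t 4.55 delta mm [ 0.2 -0.4 37.4] turn 0.0 pos [ 0.6247 -0.2478  0.2354] yaw 163.29 F [ 0.2 -0.7 -0.1] grip 39.2 60.9
```

{"api": "creep_tool", "payload": {"motion": [[0, 0, 0.01, 0], [0, 0, 0.01, 0], [0, 0, 0.007, 0], [0, 0, 0.005, 0], [0, 0, 0.004, 0], [0, 0, 0.0014, 0], [0, 0, 0, 0], [0, 0, 0, 0]]}}

```text
t: 5.22
tool_pos: [0.6247, -0.2479, 0.1981]
tool_rot: [180.0, 0.0, 163.3]
ft_force: [-0.4, 1.3, 1.1]
grip_width: 0.0391
grip_force: 61.0
```

```bash
python3 -c "
from h import *
gobox(29.8,-35.9,.198)"
```

```text
t 5.22 delta mm [ 0.2 -0.2  0.1] turn 0.02 pos [ 0.6247 -0.2479  0.1981] yaw 163.3 F [-0.4  1.3  1.1] grip 39.1 61.0
```

{"api": "creep_tool", "payload": {"motion": [[0, 0, 0, 0], [0, 0, 0, 0], [0, 0, 0, 0], [0, 0, -0.01, 0], [0, 0, -0.02, 0], [0, 0, -0.03, 0], [0, 0, -0.03, 0], [0, 0, 0, 0]], "jaw": 0.056}}

```text
t: 5.88
tool_pos: [0.6254, -0.2485, 0.2974]
tool_rot: [-179.9, 0.7, 163.3]
ft_force: [-0.0, 0.0, 1.4]
grip_width: 0.0562
grip_force: 0.0
```

```bash
python3 -c "
from h import *
gobox(-32.5,37,.217)"
```

```text
t 5.88 delta mm [64.3 73.2 79.5] turn 0.0 pos [ 0.6254 -0.2485  0.2974] yaw 163.29 F [-0.   0.   1.4] grip 56.2 0.0
```

{"api": "creep_tool", "payload": {"motion": [[0.0161, 0.0183, 0, 0], [0.0161, 0.0183, 0, 0], [0.0161, 0.0183, 0, 0], [0.0161, 0.0183, 0.01, 0], [0, 0, 0.015, 0], [0, 0, 0.015, 0], [0, 0, 0, 0], [0, 0, 0, 0]], "quiet": true}}

```text
ok
```

```bash
python3 -c "
from h import *
gobox(-32.5,37,.217)"
```

```text
t 6.55 delta mm [-2.3 -0.4 30.7] turn 0.01 pos [ 0.5838 -0.1594  0.2477] yaw 163.3 F [0.1 0.3 0.3] grip 55.8 0.0
```

{"api": "creep_tool", "payload": {"motion": [[-0.0022, -0.0004, 0.01, 0], [0, 0, 0.01, 0], [0, 0, 0.006, 0], [0, 0, 0.0045, 0], [0, 0, 0, 0], [0, 0, 0, 0]], "quiet": true}}

```text
ok
```

```bash
python3 -c "
from h import *
gobox(-32.5,37,.217)"
```

```text
t 7.05 delta mm [ 0.1  0.2 -0.1] turn -0.0 pos [ 0.5859 -0.1605  0.2169] yaw 163.28 F [ 0.2  0.1 -0.7] grip 56.0 0.0
```

{"api": "creep_tool", "payload": {"motion": [[0, 0, 0, 0], [0, 0, 0, 0], [0, 0, 0, 0], [0, 0, 0, 0], [0, 0, 0, 0]], "jaw": 0.02}}

```text
t: 7.47
tool_pos: [0.5861, -0.1605, 0.2182]
tool_rot: [-180.0, 0.1, 163.3]
ft_force: [0.2, -0.6, 3.2]
grip_width: 0.039
grip_force: 60.6
```

{"api": "creep_tool", "payload": {"motion": [[0, 0, -0.006, 0], [0, 0, -0.006, 0], [0, 0, -0.006, 0], [0, 0, 0, 0], [0, 0, 0, 0]]}}

```text
t: 7.88
tool_pos: [0.5861, -0.1605, 0.2362]
tool_rot: [-180.0, 0.1, 163.3]
ft_force: [-0.7, -0.0, -1.1]
grip_width: 0.0394
grip_force: 60.5
```

```bash
python3 -c "
from h import *
gobox(-31.3,-35.8,.198)"
```

```text
t 7.88 delta mm [ -0.8 -72.7  38.2] turn 0.01 pos [ 0.5861 -0.1605  0.2362] yaw 163.29 F [-0.7 -0.  -1.1] grip 39.4 60.5
```

{"api": "creep_tool", "payload": {"motion": [[-0.0008, -0.018, 0, 0], [0, -0.018, 0, 0], [0, -0.018, 0, 0], [0, -0.0187, 0, 0], [0, 0, 0.008, 0], [0, 0, 0.01, 0], [0, 0, 0, 0], [0, 0, 0, 0]], "quiet": true}}

```text
ok
```

```bash
python3 -c "
from h import *
gobox(-31.3,-35.8,.198)"
```

```text
t 8.55 delta mm [-0.7 -0.8 17.5] turn 0.05 pos [ 0.5656 -0.2294  0.2155] yaw 163.33 F [-0.8  0.  -1.3] grip 39.2 60.4
```

{"api": "creep_tool", "payload": {"motion": [[-0.0006, -0.0007, 0.006, 0], [0, 0, 0.005, 0], [0, 0, 0.004, 0], [0, 0, 0.0015, 0], [0, 0, 0, 0], [0, 0, 0, 0], [0, 0, 0, 0]], "quiet": true}}

```text
ok
```

```bash
python3 -c "
from h import *
gobox(-31.3,-35.8,.198)"
```

```text
t 9.13 delta mm [0.5 0.7 3.2] turn 0.01 pos [ 0.5663 -0.2312  0.2012] yaw 163.29 F [-0.6 -0.6  0.2] grip 39.5 60.4
```

{"api": "creep_tool", "payload": {"motion": [[0, 0, 0, 0], [0, 0, 0, 0], [0, 0, 0, 0], [0, 0, -0.01, 0], [0, 0, -0.02, 0], [0, 0, -0.03, 0], [0, 0, -0.03, 0], [0, 0, -0.03, 0]], "jaw": 0.056}}

```text
t: 9.8
tool_pos: [0.5659, -0.2311, 0.323]
tool_rot: [-180.0, 0.0, 163.3]
ft_force: [1.1, -0.1, -1.0]
grip_width: 0.0557
grip_force: 0.0
```

{"api": "creep_tool", "payload": {"motion": [[0.02, 0.03, 0, 0], [0.02, 0.03, 0, 0], [0.02, 0.03, 0, 0], [0.02, 0.03, 0, 0], [0.02, 0.03, 0, 0], [0.02, 0.03, 0, 0], [0.02, 0.03, 0, 0], [0, 0, 0, 0]], "jaw": 0.085}}

```text
t: 10.47
tool_pos: [0.4909, 0.0148, 0.3224]
tool_rot: [179.8, 0.0, 163.6]
ft_force: [-0.2, -0.3, -0.6]
grip_width: 0.0849
grip_force: 0.0
```

```bash
python3 - <<'E'
from h import *
for n in("top","side"): np.save("p_"+n,bot.capture(n))
o=np.hstack([cv2.resize(np.load("p_top.npy")[110:240,270:400,::-1],(400,400)),cv2.resize(np.load("p_side.npy")[190:350,210:370,::-1],(400,400))])
cv2.imwrite("pics/h1.png",o)
l=np.load("lid.npy");g=tf(pose(*l[:4],-35),[0,0,31]);print(l,g);go(g[0],g[1],.3,l[3]+180)
E
```

```text
[ 0.56008091  0.20068069  0.06702282 11.61771033] [0.54266431 0.19709997 0.09241653]
t 10.57 delta mm [  4.6 192.5  22.2] turn -28.17 pos [0.4921 0.0113 0.3221] yaw 163.45 F [ 0.8 -0.5  0.3] grip 84.9 0.0
```

View pics/h1.png

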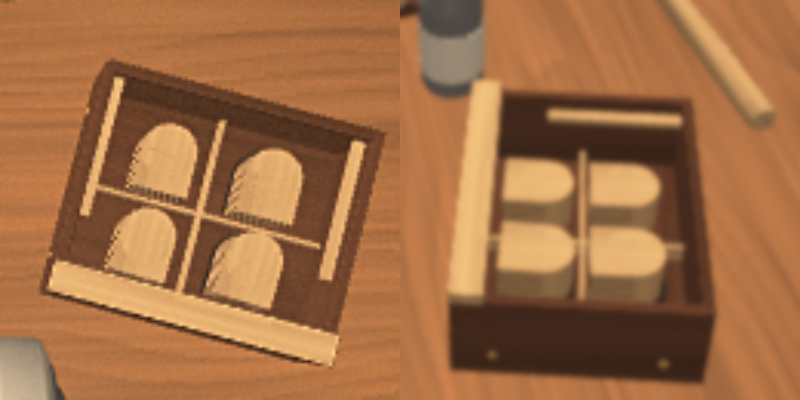

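Both views show four heels at the same height order: one on each lift on the -y side, centred and stable. I'll check the fit numerically while moving on to the lid, rising first to clear the bottle.

{"api": "creep_tool", "payload": {"motion": [[0, 0, -0.03, 0], [0, 0.032, -0.01, 0], [0, 0.032, 0, 0], [0, 0.032, 0, 0], [0, 0.032, 0, 0], [0, 0.032, 0, 0], [0.0046, 0.032, 0, 0]], "quiet": true}}

```text
ok
```

{"api": "creep_tool", "payload": {"motion": [[0, 0, 0, -7.05], [0, 0, 0, -7.05], [0, 0, 0, -7.05], [0, 0, 0, -7.03], [0, 0, 0, 0], [0, 0, 0, 0]]}}

```text
t: 11.65
tool_pos: [0.544, 0.1944, 0.361]
tool_rot: [-180.0, 0.0, -168.8]
ft_force: [0.1, 0.7, -0.1]
grip_width: 0.0852
grip_force: 0.0
```

```bash
python3 - <<'E'
from h import *
from dfit import fit
for n in("top","side"):
    im=np.load("p_%s.npy"%n)
    print(n,[fit(n,im,x,-36,54,1) for x in(-28,34)],[fit(n,im,x,38,40,1) for x in(-28,34)])
l=np.load("lid.npy");g=tf(pose(*l[:4],-35),[0,0,31]);go(g[0],g[1],.3,l[3]+180)
print("bottle",ray("top",(239.5,204.5),.14),"tin",ray("top",(243.5,291.5),.045))
E
```

```text
top [(array([-27.3, -36.8,  -3. ]), np.float64(-48.5)), (array([ 33.5, -34.2,   0.8]), np.float64(-53.0))] [(array([-28.8,  38.9,  -1.9]), np.float64(-53.6)), (array([34. , 39.3,  0.9]), np.float64(-59.0))]
side [(array([-27.9, -34.1,  -2.5]), np.float64(-54.9)), (array([ 34.7, -33.3,   0.7]), np.float64(-53.5))] [(array([-28. ,  39.6,  -1.1]), np.float64(-58.3)), (array([35.8, 39.7,  0.7]), np.float64(-56.0))]
t 11.65 delta mm [ 0.8  3.  61. ] turn -0.45 pos [0.544  0.1944 0.361 ] yaw -168.83 F [ 0.1  0.7 -0.1] grip 85.2 0.0
bottle [0.55573937 0.00573385 0.14      ] tin [0.37204239 0.00524596 0.045     ]
```

{"api": "creep_tool", "payload": {"motion": [[0.0038, 0.003, 0.02, -0.45], [0, 0, 0.025, 0], [0, 0, 0.025, 0], [0, 0, 0.02, 0], [0, 0, 0.01, 0], [0, 0, 0.008, 0], [0, 0, 0, 0], [0, 0, 0, 0]]}}

```text
t: 12.32
tool_pos: [0.5393, 0.1974, 0.2537]
tool_rot: [180.0, 0.1, -168.2]
ft_force: [0.6, 0.1, 0.8]
grip_width: 0.0848
grip_force: 0.0
```

```bash
python3 - <<'E'
from h import *
l=np.load("lid.npy");g=tf(pose(*l[:4],-35),[0,0,31]);go(g[0],g[1],.240,l[3]+180)
b=bot.capture("side");a=bot.capture("top")
o=np.hstack([cv2.resize(b[90:210,150:270,::-1],(400,400)),cv2.resize(a[140:260,80:200,::-1],(400,400))])
cv2.imwrite("pics/l1.png",o)
E
```

```text
t 12.32 delta mm [-3.2 -1.  13.8] turn 0.23 pos [0.5393 0.1974 0.2537] yaw -168.15 F [0.6 0.1 0.8] grip 84.8 0.0
```

View pics/l1.png

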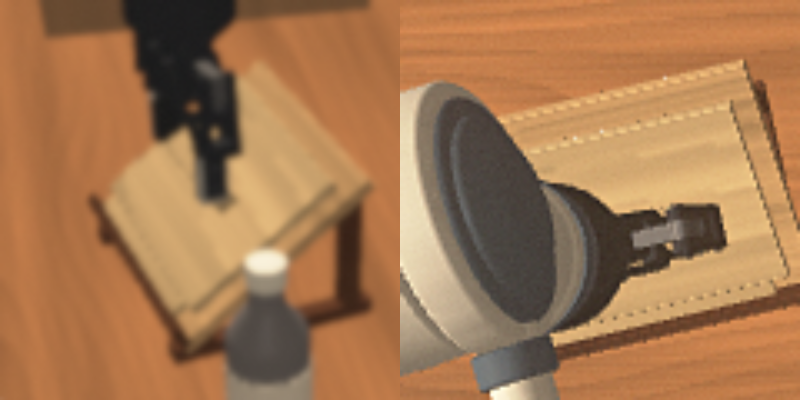

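Side view: the near finger is at (210,190), right in front of the handle's end face, and the panel is just below it. I'll go down a little more and close.

{"api": "creep_tool", "payload": {"motion": [[0, -0.001, 0.004, 0], [0, 0, 0.004, 0], [0, 0, 0.003, 0], [0, 0, 0, 0], [0, 0, 0, 0]]}}

```text
t: 12.83
tool_pos: [0.539, 0.1966, 0.2415]
tool_rot: [-180.0, -0.0, -168.1]
ft_force: [0.5, -0.0, 0.8]
grip_width: 0.0853
grip_force: 0.0
```

{"api": "creep_tool", "payload": {"motion": [[0, 0, 0, 0], [0, 0, 0, 0], [0, 0, 0, 0], [0, 0, 0, 0]], "jaw": 0.05}}

```text
t: 13.17
tool_pos: [0.5393, 0.1967, 0.2427]
tool_rot: [180.0, 0.1, -168.1]
ft_force: [-0.5, 0.2, 4.0]
grip_width: 0.0691
grip_force: 68.5
```

{"api": "creep_tool", "payload": {"motion": [[0, 0, -0.004, 0], [0, 0, -0.006, 0], [0, 0, -0.01, 0], [0, 0, -0.01, 0], [0, 0, -0.01, 0], [0, 0, 0, 0]]}}

```text
t: 13.67
tool_pos: [0.5397, 0.1968, 0.2856]
tool_rot: [180.0, 0.3, -168.1]
ft_force: [-0.2, 0.2, -0.5]
grip_width: 0.0689
grip_force: 68.0
```

```bash
python3 - <<'E'
from h import *
np.save("c1.npy",bot.capture("side"));b=np.load("c1.npy")
cv2.imwrite("pics/l2.png",cv2.resize(b[60:210,120:300,::-1],(720,600)))
E
```

```text
(no output)
```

View pics/l2.png

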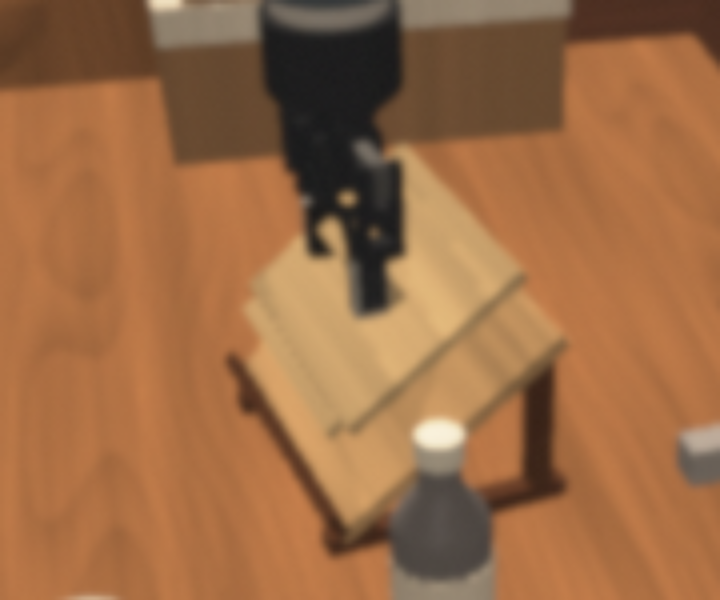

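The lid is held at about 35° tilt, clear of the rest, with its lip at (330,430). I'll raise it and carry it over the box.

{"api": "creep_tool", "payload": {"motion": [[0, 0, -0.025, 0], [0, 0, -0.03, 0], [0, 0, -0.03, 0], [0, 0, -0.03, 0], [0, 0, -0.03, 0], [0, 0, 0, 7], [0, 0, 0, 7], [0, 0, 0, 7]]}}

```text
t: 14.38
tool_pos: [0.5392, 0.1966, 0.4274]
tool_rot: [180.0, 0.1, 170.6]
ft_force: [0.1, 0.3, -2.0]
grip_width: 0.069
grip_force: 68.5
```

{"api": "creep_tool", "payload": {"motion": [[0, 0, 0, 7], [0, 0, 0, 0.3], [0, 0, 0, 0]]}}

```text
t: 14.63
tool_pos: [0.5392, 0.1966, 0.4265]
tool_rot: [-180.0, -0.0, 163.8]
ft_force: [-0.6, -0.7, -2.1]
grip_width: 0.0693
grip_force: 68.5
```

```bash
cat >> h.py <<'E'
# lid held: TCP in lid-yaw frame (tilt 35) relative to lip tip bottom, from grasp
def tip_off():
    l=np.load("lid.npy");T=pose(*l[:4],-35);tip=tf(T,[-77,0,0]);tcp=np.array([.5393,.1967,.2427])
    return Ro.from_euler("z",-l[3],degrees=True).as_matrix()@(tcp-tip)
def golid(xt,yt,zt): # tip bottom in box mm
    o=tip_off()*1000;p=tf(pose(box[0],box[1],0,box[2]),[xt+o[0],yt+o[1],zt+o[2]]);print("off",o.round(1));go(*p,box[2]+180+.3)
E
python3 -c "
from h import *
golid(-50,0,110)"
```

```text
off [ 41.9   0.3 219.8]
t 14.63 delta mm [-168.4 -366.7   96.7] turn 0.22 pos [0.5392 0.1966 0.4265] yaw 163.81 F [-0.6 -0.7 -2.1] grip 69.3 68.5
```

{"api": "creep_tool", "payload": {"motion": [[-0.006, -0.013, 0, 0], [-0.012, -0.0262, 0, 0], [-0.012, -0.0262, 0, 0], [-0.012, -0.0262, 0, 0], [-0.012, -0.0262, 0, 0], [-0.012, -0.0262, 0, 0], [-0.012, -0.0262, 0, 0], [-0.012, -0.0262, 0, 0]], "quiet": true}}

```text
ok
```

{"api": "creep_tool", "payload": {"motion": [[-0.012, -0.0262, 0, 0], [-0.012, -0.0262, 0, 0], [-0.012, -0.0262, 0, 0], [-0.012, -0.0262, 0, 0], [-0.012, -0.0262, 0, 0], [-0.012, -0.0262, 0.01, 0], [-0.006, -0.013, 0.02, 0], [0, 0, 0.02, 0]], "quiet": true}}

```text
ok
```

{"api": "creep_tool", "payload": {"motion": [[0, 0, 0.02, 0], [0, 0, 0.015, 0], [0, 0, 0.01, 0], [0, 0, 0, 0], [0, 0, 0, 0], [0, 0, 0, 0]]}}

```text
t: 16.47
tool_pos: [0.597, -0.2026, 0.3335]
tool_rot: [-180.0, 0.1, 163.7]
ft_force: [1.2, -0.6, -1.0]
grip_width: 0.0686
grip_force: 68.5
```

```bash
python3 - <<'E'
from h import *
golid(-50,0,110)
b=bot.capture("side");a=bot.capture("top");np.save("d_side",b);np.save("d_top",a)
o=np.hstack([cv2.resize(b[150:350,200:400,::-1],(400,400)),cv2.resize(a[100:250,260:410,::-1],(400,400))])
cv2.imwrite("pics/m1.png",o)
E
```

```text
off [ 41.9   0.3 219.8]
t 16.47 delta mm [-1.5  0.6  3.7] turn 0.08 pos [ 0.597  -0.2026  0.3335] yaw 163.67 F [ 1.2 -0.6 -1. ] grip 68.6 68.5
```

View pics/m1.png

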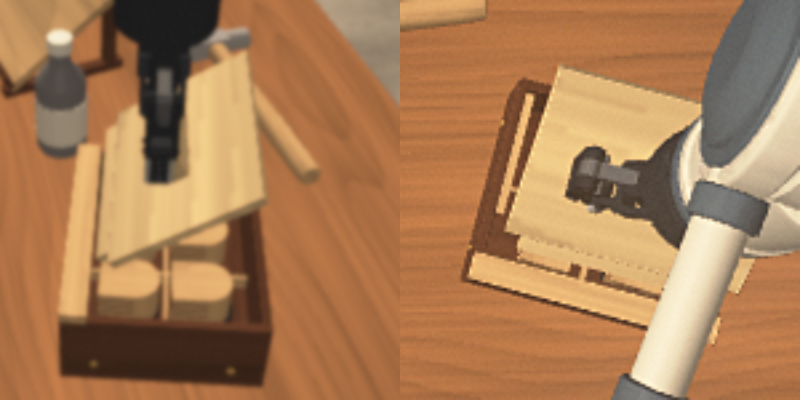

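Side view: the tilted lid is above the box, with its near low corner at (112,263) and high corners at (266,197) and (246,52). Top view: the lip at (518,258) is just inside the ledge. I'll fit the lid's actual pose.

```bash
cat > lf.py <<'E'
from h import *
S=[((-65,-87.5,8),(256,281.5)),((65,-87.5,8),(333,248.5)),((65,87.5,8),(323,176)),((-65,87.5,8),(260.5,206))]
T=[((65,87.5,8),(320.7,124.7)),((-65,87.5,8),(299.7,186.6)),((-77,75,6),(304.2,196.7))]
# side-camera pixel bias from box residuals (+1.2 px in u, ~0 in v)
def e(p):
    q=pose(*p[:4],p[4]);return np.r_[(proj("side",tf(q,[a for a,_ in S]))+[1.2,0]-[u for _,u in S]).ravel(),(proj("top",tf(q,[a for a,_ in T]))-[u for _,u in T]).ravel()]
r=least_squares(e,[.6,-.2,.15,-16,-33]);print(r.x.round(4));print(e(r.x).reshape(-1,2).round(1).tolist())
q=pose(*r.x[:4],r.x[4]);B=pose(box[0],box[1],0,box[2])
for n,P in(("tip",[-77,0,0]),("origin",[0,0,0]),("far",[65,0,0])): print(n,((tf(q,P)-B[1])@B[0]*1000).round(1))
E
python3 lf.py
```

```text
[  0.618   -0.211    0.1641 -15.8172 -34.4454]
[[-1.4, 0.6], [0.8, 0.6], [0.2, -1.3], [-2.0, 0.4], [-0.5, -0.1], [0.2, 0.6], [0.2, -3.3]]
tip [-50.5  -3.3 120.5]
origin [ 12.9  -2.3 164.1]
far [ 66.5  -1.4 200.9]
```

```bash
sed -i 's/+180+.3)/+180)/' h.py
```

{"api": "creep_tool", "payload": {"motion": [[0.003, 0.001, 0.01, 0.4], [0, 0, 0.01, 0], [0, 0, 0.01, 0], [0, 0, 0.006, 0], [0, 0, 0, 0], [0, 0, 0, 0]]}}

```text
t: 17.07
tool_pos: [0.5943, -0.2007, 0.2951]
tool_rot: [180.0, -0.1, 163.2]
ft_force: [0.0, -0.1, -0.8]
grip_width: 0.0689
grip_force: 68.5
```

```bash
python3 -c "
from h import *
golid(-55,0.7,57)"
```

```text
off [ 41.9   0.3 219.8]
t 17.07 delta mm [ 0.3  0.1 18.2] turn -0.06 pos [ 0.5943 -0.2007  0.2951] yaw 163.23 F [ 0.  -0.1 -0.8] grip 68.9 68.5
```

{"api": "creep_tool", "payload": {"motion": [[0, 0, 0.006, 0], [0, 0, 0.006, 0], [0, 0, 0.006, 0], [0, 0, 0, 0], [0, 0, 0, 0]]}}

```text
t: 17.48
tool_pos: [0.5942, -0.2006, 0.277]
tool_rot: [180.0, -0.1, 163.2]
ft_force: [0.2, -1.4, -0.8]
grip_width: 0.0684
grip_force: 68.5
```

{"api": "creep_tool", "payload": {"motion": [[0.003, 0, 0.003, 0], [0.003, 0, 0.003, 0], [0.003, 0, 0.002, 0], [0.003, 0, 0.002, 0], [0.002, 0, 0.002, 0], [0, 0, 0, 0], [0, 0, 0, 0]]}}

```text
t: 18.07
tool_pos: [0.5808, -0.1966, 0.2658]
tool_rot: [-180.0, -0.0, 163.2]
ft_force: [-0.3, -0.9, -1.5]
grip_width: 0.0689
grip_force: 68.5
```

```bash
python3 - <<'E'
from h import *
golid(-69,.7,45)
b=bot.capture("side");a=bot.capture("top")
o=np.hstack([cv2.resize(b[180:340,210:370,::-1],(480,480)),cv2.resize(a[120:240,270:350,::-1],(320,480))])
cv2.imwrite("pics/n1.png",o)
E
```

```text
off [ 41.9   0.3 219.8]
t 18.07 delta mm [0.2 0.1 1. ] turn -0.07 pos [ 0.5808 -0.1966  0.2658] yaw 163.22 F [-0.3 -0.9 -1.5] grip 68.9 68.5
```

{"api": "creep_tool", "payload": {"motion": [[0, 0, -0.002, 0], [0, 0, -0.002, 0], [0, 0, 0, 0], [0, 0, 0, 0]], "only": "pos|force"}}

```text
tool_pos: [0.5811, -0.1967, 0.2703]
ft_force: [-0.7, 0.7, -1.3]
grip_force: 68.5
```

{"api": "creep_tool", "payload": {"motion": [[0, 0, -0.002, 0], [0, 0, -0.001, 0], [0, 0, 0, 0], [0, 0, 0, 0]], "only": "pos|force"}}

```text
tool_pos: [0.581, -0.1966, 0.2722]
ft_force: [1.4, -1.2, -5.8]
grip_force: 69.9
```

{"api": "creep_tool", "payload": {"motion": [[0, 0, -0.002, 0], [0, 0, -0.001, 0], [0, 0, 0, 0], [0, 0, 0, 0]], "only": "pos|force"}}

```text
tool_pos: [0.5808, -0.1966, 0.2743]
ft_force: [1.5, -1.0, -14.8]
grip_force: 72.1
```

Lifting met a downward reaction at the ledge (-15 N), so the lip is hooked. I'll go back down and write a numeric tilt check from the side camera.

```bash
cat > tilt.py <<'E'
from h import *
from scipy.ndimage import map_coordinates
def tilt(lo=-3,hi=42):
    im=bot.capture("side").mean(2);g=cv2.GaussianBlur(im,(3,3),0);gx=cv2.Sobel(g,cv2.CV_64F,1,0);gy=cv2.Sobel(g,cv2.CV_64F,0,1);G=np.hypot(gx,gy)
    s=bot.state();B=pose(box[0],box[1],0,box[2])
    piv=(s["tool_pos"]-B[1])@B[0]*1000-[0,0,145.4]
    t=np.linspace(0,1,60)[:,None]
    def seg(a,b): return np.array(a)*(1-t)+np.array(b)*t
    E=np.vstack([seg([65,-87.5,8],[65,87.5,8]),seg([-40,-87.5,8],[65,-87.5,8]),seg([-40,-87.5,0],[65,-87.5,0])])
    best=[]
    for th in np.arange(lo,hi,1.):
        R=Ro.from_euler("y",-th,degrees=True).as_matrix();P=(E-[-1.5,0,34.8])@R.T+piv
        uv=proj("side",tf(B,P))
        sc=max((map_coordinates(G,[uv[:,1]+dv,uv[:,0]+1.2+du],order=1).mean(),du,dv) for du in(-1,0,1) for dv in(-2,-1,0,1,2))
        best.append((round(sc[0],1),th,*sc[1:]))
    print("tilt",sorted(best)[::-1][:4])
if __name__=="__main__": tilt()
E
```

{"api": "creep_tool", "payload": {"motion": [[0, 0, 0.005, 0], [0, 0, 0.005, 0], [0, 0, 0.004, 0], [0, 0, 0, 0], [0, 0, 0, 0]], "only": "pos|force"}}

```text
tool_pos: [0.5809, -0.1966, 0.2626]
ft_force: [0.4, 0.2, -1.5]
grip_force: 73.6
```

```bash
python3 -c "
from tilt import *
tilt();gobox(-28.1,.7,.2582)"
```

```text
tilt [(np.float64(141.1), np.float64(36.0), 1, -2), (np.float64(140.6), np.float64(35.0), 1, -2), (np.float64(138.6), np.float64(37.0), 1, -2), (np.float64(137.9), np.float64(34.0), 0, -2)]
t 19.63 delta mm [ 1.5 -0.1  4.5] turn -0.07 pos [ 0.581  -0.1966  0.2627] yaw 163.22 F [ 1.2 -0.1 -0.7] grip 68.6 73.6
```

{"api": "creep_tool", "payload": {"motion": [[0, 0, 0.003, 0], [0, 0, 0.0015, 0], [0, 0, 0, 0]], "only": "pos|force"}}

```text
tool_pos: [0.581, -0.1967, 0.2598]
ft_force: [-2.0, 0.5, 7.4]
grip_force: 74.6
```

{"api": "creep_tool", "payload": {"motion": [[-0.003, 0, 0.001, 0], [-0.003, 0, 0.001, 0], [-0.003, 0, 0.001, 0], [0, 0, 0, 0], [0, 0, 0, 0]], "only": "pos|force"}}

```text
tool_pos: [0.5895, -0.1994, 0.2567]
ft_force: [-4.5, 1.8, 8.1]
grip_force: 75.8
```

```bash
python3 -c "
from tilt import *
tilt();gobox(-28.1,.7,.2582)"
```

```text
tilt [(np.float64(154.8), np.float64(30.0), 0, -2), (np.float64(154.6), np.float64(29.0), 0, -2), (np.float64(152.1), np.float64(31.0), 0, -2), (np.float64(151.9), np.float64(28.0), 0, -2)]
t 20.35 delta mm [10.4 -0.  -1.5] turn -0.08 pos [ 0.5895 -0.1993  0.2567] yaw 163.21 F [-3.4  1.2  7.3] grip 69.0 75.8
```

{"api": "creep_tool", "payload": {"motion": [[-0.001, 0, 0.002, 0], [-0.001, 0, 0.002, 0], [-0.001, 0, 0.002, 0], [0, 0, 0, 0], [0, 0, 0, 0]], "only": "pos|force"}}

```text
tool_pos: [0.5932, -0.2003, 0.253]
ft_force: [-0.9, 1.3, 13.3]
grip_force: 77.1
```

```bash
python3 -c "
from tilt import *
tilt();gobox(-16.3,.7,.2541)"
```

```text
tilt [(np.float64(163.3), np.float64(24.0), 1, -2), (np.float64(162.9), np.float64(25.0), 1, -2), (np.float64(161.9), np.float64(23.0), 1, -2), (np.float64(160.9), np.float64(26.0), 1, -2)]
t 20.82 delta mm [ 2.3 -0.2 -1.1] turn -0.05 pos [ 0.5932 -0.2002  0.253 ] yaw 163.23 F [-1.2  2.1 12.4] grip 68.7 77.1
```

{"api": "creep_tool", "payload": {"motion": [[-0.002, 0, 0.002, 0], [-0.002, 0, 0.002, 0], [-0.002, 0, 0.002, 0], [0, 0, 0, 0], [0, 0, 0, 0]], "only": "pos|force"}}

```text
tool_pos: [0.5991, -0.2019, 0.2468]
ft_force: [0.2, 2.3, 11.5]
grip_force: 78.4
```

```bash
python3 -c "
from tilt import *
tilt();gobox(-6.1,.7,.2475)"
```

```text
tilt [(np.float64(181.5), np.float64(18.0), 0, -2), (np.float64(181.1), np.float64(19.0), 0, -2), (np.float64(180.6), np.float64(16.0), 1, -2), (np.float64(179.9), np.float64(15.0), 1, -2)]
t 21.28 delta mm [-1.8 -0.3 -0.7] turn -0.05 pos [ 0.599  -0.2019  0.2468] yaw 163.23 F [ 0.1  1.3 10.8] grip 68.8 78.4
```

{"api": "creep_tool", "payload": {"motion": [[-0.002, 0, 0.0015, 0], [-0.002, 0, 0.0015, 0], [-0.002, 0, 0.0015, 0], [0, 0, 0, 0], [0, 0, 0, 0]], "only": "pos|force"}}

```text
tool_pos: [0.6045, -0.2037, 0.2428]
ft_force: [-2.3, 0.7, 14.2]
grip_force: 80.6
```

```bash
python3 -c "
from tilt import *
tilt(-5,25);gobox(0,.7,.2439)"
```

```text
tilt [(np.float64(194.5), np.float64(12.0), 0, -2), (np.float64(193.3), np.float64(11.0), 0, -2), (np.float64(191.6), np.float64(13.0), 0, -2), (np.float64(188.5), np.float64(9.0), 1, -2)]
t 21.75 delta mm [-2.1 -0.1 -1.1] turn -0.03 pos [ 0.6045 -0.2037  0.2428] yaw 163.25 F [-3.   0.7 15.1] grip 68.8 80.6
```

{"api": "creep_tool", "payload": {"motion": [[-0.0015, 0, 0.001, 0], [-0.0015, 0, 0.001, 0], [-0.001, 0, 0.001, 0], [0, 0, 0, 0], [0, 0, 0, 0]], "only": "pos|force"}}

```text
tool_pos: [0.6083, -0.2049, 0.2404]
ft_force: [-4.3, 1.5, 16.4]
grip_force: 82.2
```

{"api": "creep_tool", "payload": {"motion": [[-0.001, 0, 0.001, 0], [-0.001, 0, 0.001, 0], [0, 0, 0, 0], [0, 0, 0, 0]], "only": "pos|force"}}

```text
tool_pos: [0.6103, -0.2055, 0.2388]
ft_force: [-3.5, 2.1, 18.0]
grip_force: 82.9
```

```bash
python3 -c "
from tilt import *
tilt(-5,25);gobox(5.5,.7,.2402)"
```

```text
tilt [(np.float64(199.1), np.float64(5.0), -1, -2), (np.float64(197.8), np.float64(3.0), 0, -2), (np.float64(197.4), np.float64(6.0), -1, -2), (np.float64(196.3), np.float64(2.0), 0, -2)]
t 22.55 delta mm [-1.5 -0.1 -1.4] turn -0.08 pos [ 0.6104 -0.2055  0.2388] yaw 163.2 F [-3.9  1.9 17.4] grip 69.2 82.9
```

{"api": "creep_tool", "payload": {"motion": [[-0.0005, 0, 0.001, 0], [-0.0005, 0, 0.001, 0], [0, 0, 0.001, 0], [0, 0, 0, 0], [0, 0, 0, 0]], "only": "pos|force"}}

```text
tool_pos: [0.6116, -0.2058, 0.2375]
ft_force: [-4.0, 1.9, 22.7]
grip_force: 84.0
```

```bash
python3 -c "
from tilt import *
tilt(-6,20)"
```

```text
tilt [(np.float64(202.0), np.float64(3.0), -1, -2), (np.float64(201.4), np.float64(1.0), 0, -2), (np.float64(200.7), np.float64(0.0), 0, -2), (np.float64(199.1), np.float64(4.0), -1, -2)]
```

{"api": "creep_tool", "payload": {"motion": [[0, 0, 0, 0], [0, 0, 0, 0], [0, 0, -0.004, 0], [0, 0, -0.008, 0], [0, 0, -0.015, 0], [0, 0, -0.02, 0], [0, 0, -0.02, 0], [0, 0, 0, 0]], "jaw": 0.085}}

```text
t: 23.68
tool_pos: [0.6112, -0.2058, 0.3025]
tool_rot: [-180.0, 0.4, 163.2]
ft_force: [-0.1, -0.1, 1.3]
grip_width: 0.085
grip_force: 0.0
```

{"api": "creep_tool", "payload": {"motion": [[0.02, 0.03, -0.01, 0], [0.02, 0.03, 0, 0], [0.02, 0.03, 0, 0], [0.02, 0.03, 0, 0], [0.02, 0.03, 0, 0], [0.02, 0.03, 0, 0], [0.02, 0.03, 0, 0], [0, 0, 0, 0]]}}

```text
t: 24.35
tool_pos: [0.5357, 0.0408, 0.3066]
tool_rot: [179.9, -0.1, 163.5]
ft_force: [0.2, -1.2, 0.1]
grip_width: 0.085
grip_force: 0.0
```

```bash
cat > look.py <<'E'
from h import *
B=pose(box[0],box[1],0,box[2])
def rect(x0,x1,y0,y1,z): return [(x0,y0,z),(x1,y0,z),(x1,y1,z),(x0,y1,z)]
I={n:bot.capture(n) for n in("top","side")}
def dr(n,x,y,w,ov):
    o=np.ascontiguousarray(cv2.resize(I[n][y:y+w,x:x+w,::-1],(400,300 if 0 else 400),interpolation=cv2.INTER_CUBIC))
    if ov:
      for P in(rect(-59,71,-87.5,87.5,68),rect(-2,14,-35,35,98)):
        cv2.polylines(o,[((proj(n,tf(B,P))+.5-[x,y]+([1.2,0] if n=="side" else [0,0]))*400/w).round().astype(int)],True,(0,0,255),1)
    return o
cv2.imwrite("pics/f1.png",np.hstack([dr("top",270,110,130,1),dr("side",215,200,150,1)]))
E
python3 look.py
```

```text
(no output)
```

View pics/f1.png

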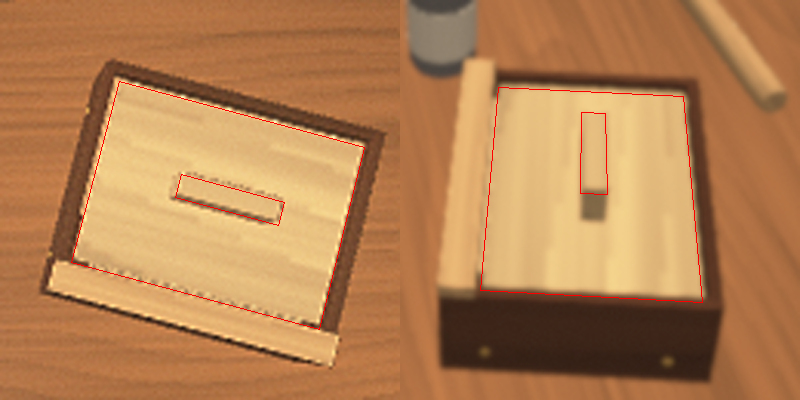

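The overlay of the closed lid matches in both views to within about 1 px: flat and under the ledge. I'll confirm it's home by pressing lightly on the far end with shut fingers, and check that the bottle didn't move.

{"api": "creep_tool", "payload": {"motion": [[0, 0, -0.02, 0], [0, 0, -0.02, 0], [0, 0, -0.02, 0], [0, 0, 0, 0], [0, 0, 0, 0]], "jaw": 0.0}}

```text
t: 24.87
tool_pos: [0.5378, 0.0347, 0.3678]
tool_rot: [180.0, 0.1, 163.1]
ft_force: [0.0, 0.8, -1.0]
grip_width: 0.0253
grip_force: 0.0
```

```bash
python3 - <<'E'
from h import *
gobox(45,0,.30)
for n,f,(x,y,w,h) in(("side","b.npy",(215,160,32,55)),("top","a.npy",(222,185,36,36)),("top","a.npy",(225,270,36,36)),("side","b.npy",(120,205,45,40)),("top","a.npy",(175,85,122,52))):
    A=np.load(f)[y:y+h,x:x+w].mean(2).astype(np.float32);Bm=bot.capture(n)[y:y+h,x:x+w].mean(2).astype(np.float32)
    print(n,cv2.phaseCorrelate(A,Bm),abs(A-Bm).mean())
E
```

```text
t 24.87 delta mm [-180.  -209.5   68.2] turn -0.16 pos [0.5378 0.0347 0.3678] yaw 163.12 F [ 0.   0.8 -1. ] grip 25.3 0.0
side ((0.011156052347116585, -0.007540998728384096), 0.9493834848205248) 5.932575
top ((-6.940734814056956, -14.340643549063401), 0.422901118979042) 66.203445
top ((-1.0072852846414264, -0.5583945434064006), 0.30271079805162215) 34.650715
side ((0.39606324395813886, -0.08478023521909606), 0.8795915095011393) 3.9703703
top ((0.5266263130211684, 0.01605616318211034), 0.9817716929117839) 13.282104
```

{"api": "creep_tool", "payload": {"motion": [[-0.0225, -0.0262, 0, 0], [-0.0225, -0.0262, 0, 0], [-0.0225, -0.0262, 0, 0], [-0.0225, -0.0262, 0, 0], [-0.0225, -0.0262, 0, 0], [-0.0225, -0.0262, 0, 0], [-0.0225, -0.0262, 0, 0], [-0.0225, -0.0262, 0, 0]], "quiet": true}}

```text
ok
```

{"api": "creep_tool", "payload": {"motion": [[0, 0, 0.03, 0], [0, 0, 0.03, 0], [0, 0, 0.03, 0], [0, 0, 0.018, 0], [0, 0, 0.008, 0], [0, 0, 0, 0], [0, 0, 0, 0]], "only": "pos|force"}}

```text
tool_pos: [0.6491, -0.2167, 0.2511]
ft_force: [0.2, -0.1, 0.6]
grip_force: 0.0
```

{"api": "creep_tool", "payload": {"motion": [[0, 0, 0.002, 0], [0, 0, 0.002, 0], [0, 0, 0.001, 0], [0, 0, 0, 0], [0, 0, 0, 0]], "only": "pos|force"}}

```text
tool_pos: [0.6491, -0.2167, 0.2465]
ft_force: [0.1, 0.5, 0.4]
grip_force: 0.0
```

```bash
python3 -c "
from h import *
gobox(45,0,.2414)"
```

```text
t 26.78 delta mm [-0.6 -1.2  5.1] turn -0.06 pos [ 0.6491 -0.2167  0.2465] yaw 163.22 F [0.1 0.5 0.4] grip -0.1 0.0
```

{"api": "creep_tool", "payload": {"motion": [[0, 0, 0.002, 0], [0, 0, 0.0015, 0], [0, 0, 0, 0], [0, 0, 0, 0]], "only": "pos|force"}}

```text
tool_pos: [0.649, -0.2167, 0.2421]
ft_force: [-1.0, -0.1, 0.0]
grip_force: 0.0
```

{"api": "creep_tool", "payload": {"motion": [[0, 0, 0.001, 0], [0, 0, 0.001, 0], [0, 0, 0, 0], [0, 0, 0, 0]], "only": "pos|force"}}

```text
tool_pos: [0.6491, -0.2167, 0.2415]
ft_force: [-3.4, 0.9, 5.3]
grip_force: 2.7
```

{"api": "creep_tool", "payload": {"motion": [[0, 0, 0.001, 0], [0, 0, 0.001, 0], [0, 0, 0, 0], [0, 0, 0, 0]], "only": "pos|force"}}

```text
tool_pos: [0.6489, -0.2167, 0.2414]
ft_force: [-5.7, 1.7, 11.9]
grip_force: 6.1
```

The contact is firm at a panel height of 68 mm, so the far end is home. I'll withdraw and hand in.

{"api": "creep_tool", "payload": {"motion": [[0, 0, -0.01, 0], [0, 0, -0.02, 0], [0, 0, -0.03, 0], [0, 0, -0.03, 0], [0, 0, -0.03, 0], [0, 0, 0, 0], [0, 0, 0, 0], [0, 0, 0, 0]], "only": "pos|force"}}

```text
tool_pos: [0.6491, -0.2168, 0.3577]
ft_force: [0.8, 0.9, -0.3]
grip_force: 0.0
```

```bash
python3 -c "
from workcell import bot
print(bot.close_job())"
```

```text
the job is handed in; nothing more can be done
None
```

The job is handed in at about 29 s: each stacked heel now sits on a lift, and the lid was hooked at a tilt, swung down flat and released; a light press put its far end at the closed height of 68 mm, all four blocks and both lifts are inside, and the bottle, tin and hammer were never touched, with only the tin's and hammer's image checks partly blocked or noisy.

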